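# Park the dispenser bottle in its safety bracket

### The arm

A 7-joint arm with a two-finger parallel gripper is mounted at the origin on a cart in front of the work surface, level with it; the furniture and walls round the work are solid. World frame = base frame: x ahead of the robot, y to its left, z up, the work surface at z = 0. Lengths are in m, angles in degrees, forces in N, time in s.
With the tool pointing down it reaches from about 0.425 to 0.8 m from the base axis. Payload 8.3 kg.
Tool frame: the origin (TCP) lies midway between the tips of the shut fingers; the grasp point (between the pads) lies behind it (bot.hold_point_z is the z of the grasp point in the tool frame, in m); z points along the fingers, y is the line along which they close (so a half turn about z gives the same grasp; the last joint's range is limited). The gripper opens to 85 mm and grips with 20 to 120 N. Pads are 22 mm wide; open, the fingers measure 114 mm over their backs; the gripper's body (76 mm by 85 mm) begins 54 mm behind the grasp point. The pads swing forward as they close: fully open they stand 13 mm farther back than shut.
Start: joints at [71.052, 21.967, 0.94, 78.501, -0.361, 79.538, -2.664], TCP at [0.165, -0.603, 0.231] pointing down, gripper open.
Joint ranges: [-169.22, 169.22], [-14.56, 117.87], [-87.37, 89.26], [10.42, 133.3], [-82.24, 262.24], [0.94, 117.77], [-172.7, 172.7]. Speed limits (degrees/s): [136.94, 136.94, 172.46, 172.46, 180, 180, 180].

### API

Orientations are given as [roll, pitch, yaw] about the fixed x, y, z axes, in that order (R = Rz(yaw) Ry(pitch) Rx(roll)).
In Python, from rig import bot, jaws, kinematics, vision, finder, telemetry gives the robot as it stands. Calls block until the motion is done:
- bot.goto(position, orientation): joint-space move of the TCP to a pose.
- bot.move_straight(position, attitude=None, v=0.15, until_force=None): straight line of the TCP; attitude=None keeps the orientation; v is the mean speed in m/s. With until_force (N) it stops when the force on the tool has changed by that much, and returns True; else False.
- bot.movej(angles): joint-space move.
- jaws.grip(opening): finger opening in m; the grip force is fixed at half the most; returns when the fingers have stopped.
- bot.pause(seconds).
- kinematics.solve_ik(position, orientation): joint angles nearest the present ones, or None.
- vision.grab_frame(name): name is "scene" or "top" or "wrist"; returns a dict with "frame" (384x512x3 uint8, red, green, blue), "fx", "fy", "cx", "cy" (pixels), "R" (3x3) and "t" (3): a world point X has camera coordinates R X + t; the wrist camera has in their place "mount" (4x4, takes a point from camera to tool coordinates, whose origin is the TCP and whose axes are the flange's). Camera axes: x right, y down, z forward; pixel columns grow to the right and rows downward; lengths in m; the calibration is good to about 2 mm. The wrist camera is an equidistant fisheye: a pixel r from the principal point sees the ray r / f radians off the axis. A picture is of the moment at which its call begins: read the wrist's pose just before it. There is no depth.
A pose or a line that the arm cannot do raises bot.MotionError and nothing moves.
- bot.job_done(): hands the job in; it is judged then, once.
Trained networks look in the newest picture that a camera, given by its name, has taken for a name from the list of things; names that differ only in an ending like _2 or _b are one class to them, and where a whole thing is asked for, a point or a joint stands for the part that bears it (a point fixed in the world has none). Each returns a list of dicts, best first, with "score" (0 to 1); they miss things now and then, are a little off and sometimes report something else, mostly with a low value. They report only what shows in the picture. A call takes as long as a camera call.
- finder.silhouettes(camera, target): "pixels" (384x512 bool, what is visible of it) and "extent" ([left, top, width, height] in pixels, round what is visible of it).
- finder.place_of(camera, target): "pixel" ([row, column] in pixels: a listed point, or the origin of a listed thing).
Readings, each from a call of its own:
- telemetry.current_time(): time.
- telemetry.current_qpos(): joint angles.
- telemetry.current_qd(): joint speeds.
- telemetry.current_joint_torque(): joint torques, N m.
- telemetry.current_tcp_pos(): TCP position.
- telemetry.current_tool_rot(): TCP orientation.
- telemetry.current_wrist_force(): force on the tool from outside, world axes, zero at the start.
- telemetry.current_ft_torque(): the same for the moment, N m.
- telemetry.current_opening(): finger opening in m.
- telemetry.current_gripper_force(): force on a finger pad.
Only numpy, scipy, OpenCV 4.12 (cv2) and the standard library are available. Lean on these libraries where they do the work, as an engineer would, in place of code of your own. Each camera call takes 0.05 s, during which the arm holds its last target. There are 200 camera calls.

### The job

Put the tall dispenser bottle away in its grey safety bracket by pushing only, with the fingertips or the outside of the fingers: swing the half-shut retaining bar wide open, push the bottle low on its body so that it slides along the worktop without tipping until it rests fully home in the V at the back of the bracket, then push the bar shut across it. Do not lift the bottle or take it or the bar's red knob between the fingers, and leave the other things on the counter where they are.

Things in the scene. Friction and masses are not known exactly. Their poses are not given: they have to be found in the camera images.
- dispenser_bottle: Loose bottle-top dispenser: round white bottle 64 mm in diameter (straight sides to about 110 mm, shoulder to 158 mm) with a teal pump head on a 30 mm neck, 287 mm tall, about 0.5 kg. It slides on the worktop; pushed higher than about 40 mm it may topple, so push below 30 mm. Origin on the underside; the bottle's axis is at x = +0.022 of its frame; z up along it.
- bottle_axis (a point): Point on the bottle's axis, 30 mm above its underside.
- bracket: Grey steel bottle bracket fixed on the worktop. Origin on the worktop, where the axis of a bottle stands when fully home. +x is the way the bottle goes in (mouth at -x), +y the side of the bar's hinge, z up. Rubber-faced 90 degree V at the back, 3 to 103 mm high; weighted foot behind it, x from 53 to 143 mm. The bottle slides on the worktop itself.
- home (a point): Point 30 mm above the bracket's origin, where the bottle's axis point is when home. On both sides of it stand the bracket's cheeks, inner faces at y = -47 and +47 mm of the bracket, x from -57 to +13 mm, with hinge and keeper lugs at their front ends out to y = +67 and -56 mm; all this is 52 to 90 mm above the worktop, open below.
- bar (a joint): Retaining bar swinging level on an upright hinge. 0 = shut (along the bracket's -y from the hinge, its pad 6 mm in front of a bottle that is home); grows as it swings out to the bracket's -x; 1.57 = straight out along -x; stop at 2.2 = aside, clear of the mouth. Friction hinge: stays where left, about 1 N at the knob moves it. Bar 6 mm thick, 18 mm high, centre 69 mm above the worktop.
- bar_hinge (a point): Point on the hinge axis at x = -45, y = +58 mm of the bracket, 107 mm above the worktop.
- knob (a point): Centre of the upright red knob on the bar's free end, 126 mm from the hinge axis, 107 mm above the worktop. Knob 15 mm in diameter, standing from 87 to 125 mm above the worktop; the bar below it ends 6 mm beyond its axis.
- red_cap_bottle: Neighbour to be left alone: white reagent bottle with a red cap, 64 mm across, 116 mm tall. Origin at the centre of its underside.
- seed_cup: Neighbour to be left alone: specimen cup of dark seeds with a red lid, 62 mm across, 73 mm tall. Origin at the centre of its underside.
- petri_stack: Neighbour to be left alone: stack of white petri dishes, 90 mm across, 32 mm tall. Origin at the centre of its underside.

How it is judged (in metres and radians):
On the way, in this order (a step that is already met when the one before it is completed fails the run):
1. the bar is swung wide open (value of joint bar above 1.5 rad), for 0.2 s.
2. the bottle stands home in the V with the bar still open (horizontal distance between bottle_axis and home below 0.012 m and angle between dispenser_bottle's own z axis and vertical below 0.1 rad and value of joint bar above 1.2 rad), for 0.2 s.
3. the bar is shut across the bottle (value of joint bar below 0.09 rad and horizontal distance between bottle_axis and home below 0.012 m), for 0.2 s.
At the end, for the whole second after the job is handed in: The bottle stands upright (within 0.06 rad) and still with its axis within 9 mm of the home point, and the bar is shut (within 0.09 rad of its stop) and at rest (horizontal distance between bottle_axis and home below 0.009 m and angle between dispenser_bottle's own z axis and vertical below 0.06 rad and value of joint bar below 0.09 rad and linear speed of dispenser_bottle below 0.01 m/s and velocity of joint bar below 0.05 rad/s); the robot touches nothing.
It fails at once if the bottle is tipped by more than 0.2 rad (angle between dispenser_bottle's own z axis and vertical above 0.2 rad).
It fails at once if the bottle is lifted off the worktop (more than 15 mm) (height (world z) of bottle_axis above 0.045 m).
It fails at once if the bottle or its pump head is taken between the fingers (horizontal distance between the grasp point and bottle_axis below 0.016 m and height (world z) of the grasp point below 0.28 m).
It fails at once if the bar's knob is taken between the fingers (distance between the grasp point and knob below 0.009 m).
It fails at once if a neighbour on the counter is moved by more than 20 mm (distance of any of red_cap_bottle, seed_cup, petri_stack from where it was at the start of the episode above 0.02 m).
It also fails if it takes over 72 s, if anything falls off the work surface, if the arm or the gripper's body presses on something with over 40 N, if the wrist force passes 120 N, or if a joint passes its speed limit or range.

## Working session

There is one attempt and no reset: what is moved stays moved. The work goes in short steps, each a Python script; the robot and the scene stay as the last script left them, time stands still between calls to the robot, and variables do not carry over. Pictures are saved under pics/ and viewed, at most 10 in all, crops included, and the job is handed in when it is done.

```bash
ls; mkdir -p pics
cat > h.py <<'E'
import numpy as np, cv2
from rig import bot, jaws, kinematics, vision, finder, telemetry
def ray(f,px):
    r,c=px; d=np.array([(c-f['cx'])/f['fx'],(r-f['cy'])/f['fy'],1.0])
    R=np.array(f['R']);t=np.array(f['t']); return -R.T@t, R.T@d/np.linalg.norm(d)
def onz(f,px,z):
    o,d=ray(f,px); return o+d*(z-o[2])/d[2]
def tri(rs):
    A=np.zeros((3,3));b=np.zeros(3)
    for o,d in rs:
        P=np.eye(3)-np.outer(d,d);A+=P;b+=P@o
    x=np.linalg.solve(A,b); return x,[float(np.linalg.norm((np.eye(3)-np.outer(d,d))@(x-o))) for o,d in rs]
E
python3 - <<'E'
from h import *
F={c:vision.grab_frame(c) for c in('scene','top')}
cv2.imwrite('pics/a.png',cv2.resize(np.vstack([F['scene']['frame'],F['top']['frame']])[:,:,::-1],(450,675))[:1] if 0 else np.hstack([F['scene']['frame'],F['top']['frame']])[:,:,::-1][:, :].copy()) if 0 else None
for c in F: cv2.imwrite(f'pics/{c}.png',cv2.resize(F[c]['frame'][:,:,::-1],(768,576)))
Z=dict(bottle_axis=.03,dispenser_bottle=0,home=.03,bracket=0,bar_hinge=.107,knob=.107,red_cap_bottle=0,seed_cup=0,petri_stack=0)
for n,z in Z.items():
    rs=[]
    for c in F:
        p=finder.place_of(c,n)
        for q in p[:2]: print(n,c,np.round(q['pixel'],1),round(q['score'],2),onz(F[c],q['pixel'],z).round(4))
        if p: rs.append(ray(F[c],p[0]['pixel']))
    if len(rs)==2: x,e=tri(rs);print('   tri',x.round(4),np.round(e,4))
print(telemetry.current_tool_rot(),bot.hold_point_z)
E
```

```text
pics
bottle_axis scene [227.1 272.9] 0.58 [0.5465 0.1109 0.03  ]
bottle_axis top [223.5 259.8] 0.59 [0.5372 0.1002 0.03  ]
   tri [0.5428 0.1043 0.0282] [0.007 0.007]
dispenser_bottle scene [240.4 280.4] 0.61 [0.5239 0.1111 0.    ]
dispenser_bottle top [230.4 259.6] 0.92 [0.5191 0.1006 0.    ]
   tri [ 0.5231  0.1035 -0.0039] [0.005 0.005]
home top [222.9 147.9] 0.83 [0.5444 0.3796 0.03  ]
bracket scene [303.9 188.8] 0.77 [0.5466 0.391  0.    ]
bracket top [220.1 149.7] 0.86 [0.5511 0.3812 0.    ]
   tri [ 0.5524  0.3844 -0.0087] [0.0019 0.0019]
bar_hinge scene [253.7 225.2] 0.9 [0.4955 0.3322 0.107 ]
bar_hinge top [245.9 158.4] 0.9 [0.4908 0.3396 0.107 ]
   tri [0.4907 0.338  0.1127] [0.0007 0.0007]
knob scene [221.2 196.7] 0.59 [0.6219 0.2842 0.107 ]
knob top [197.  180.8] 0.6 [0.6043 0.2854 0.107 ]
knob top [245.3 376. ] 0.17 [ 0.4819 -0.1693  0.107 ]
   tri [0.608  0.2885 0.1141] [0.0057 0.0057]
red_cap_bottle scene [223. 196.] 0.95 [0.7529 0.1775 0.    ]
red_cap_bottle top [147.2 229.7] 0.69 [0.7342 0.173  0.    ]
   tri [0.7392 0.1785 0.0054] [0.0081 0.0081]
seed_cup scene [270.8 149.5] 0.71 [0.6908 0.3753 0.    ]
seed_cup top [163.7 150.9] 0.63 [0.6958 0.3762 0.    ]
   tri [ 0.6948  0.3751 -0.002 ] [0.0019 0.0019]
petri_stack scene [198.8 352.5] 0.6 [ 0.4722 -0.1903  0.    ]
[-1.79995969e+02 -2.76720498e-03  1.53465035e+01] -0.0187
```

View pics/scene.png

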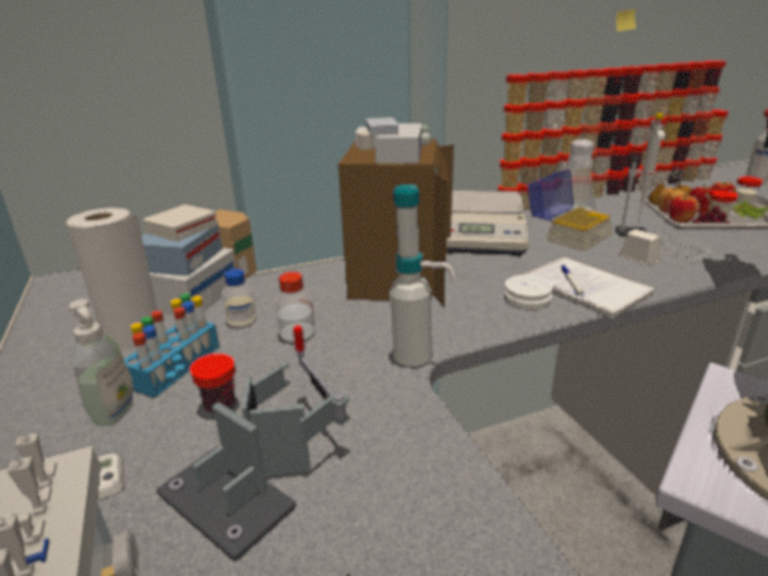

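View pics/top.png

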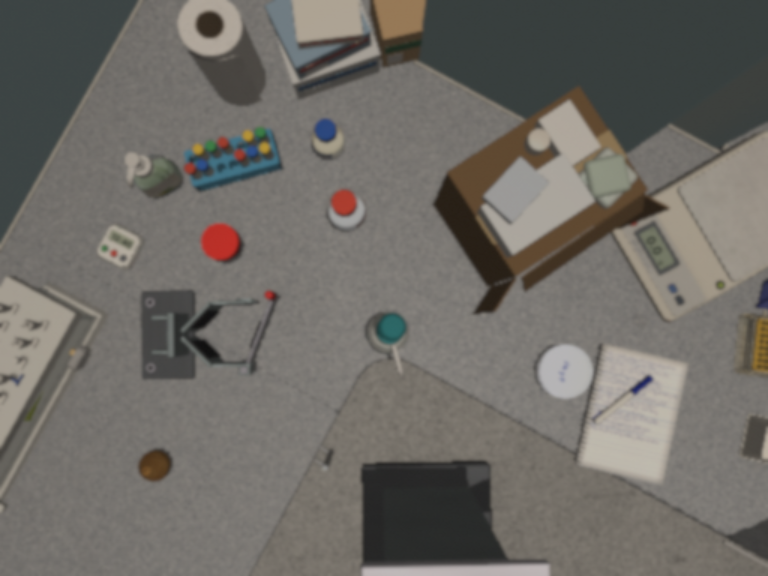

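The pictures show the bracket at top-view (250,335) with its mouth to the right, which is world -y. The red knob is at (268,295), so the bar is about 0.4 rad open. The bottle is at (390,328), with its spout towards the robot. Next I check reachability and take close wrist views.

```bash
cat >> h.py <<'E'
from scipy.spatial.transform import Rotation as Ro
def ori(tilt,head,sgn=1):
    """fingers point 'tilt' deg from down towards heading 'head' (deg, world); closing axis perpendicular to heading"""
    t,h=np.radians([tilt,head]); z=np.array([np.sin(t)*np.cos(h),np.sin(t)*np.sin(h),-np.cos(t)])
    y=sgn*np.array([np.sin(h),-np.cos(h),0]); return Ro.from_matrix(np.c_[np.cross(y,z),y,z]).as_euler('xyz',degrees=True)
def wray(f,px,p,o):
    r,c=px; u=np.array([(c-f['cx'])/f['fx'],(r-f['cy'])/f['fy']]); a=np.linalg.norm(u)
    d=np.r_[u/a*np.sin(a),np.cos(a)]; M=np.array(f['mount']); R=Ro.from_euler('xyz',o,degrees=True).as_matrix()
    return R@M[:3,3]+p, R@M[:3,:3]@d
def look():
    p=np.array(telemetry.current_tcp_pos());o=telemetry.current_tool_rot(); return vision.grab_frame('wrist'),p,o
E
python3 - <<'E'
from h import *
for s in(1,-1):
  for t,pos in((50,[.54,.06,.02]),(50,[.549,.36,.02]),(55,[.54,.0,.1]),(0,[.567,.339,.066]),(0,[.477,.267,.066]),(40,[.58,.32,.066]),(40,[.45,.21,.066])):
    q=kinematics.solve_ik(pos,ori(t,90,s)); print(s,t,pos,None if q is None else np.round(q))
bot.move_straight([.165,-.603,.4]) if kinematics.solve_ik([.165,-.603,.4],telemetry.current_tool_rot()) is not None else print('no up')
rays={}
for i,(x,y) in enumerate(((.48,.12),(.56,.22),(.50,.30))):
    for s in (1,-1):
        o=ori(0,90,s)
        try: bot.goto([x,y,.40],o);break
        except bot.MotionError as e: print(i,s,e)
    f,p,o=look(); cv2.imwrite(f'pics/w{i}.png',f['frame'][:,:,::-1])
    for n in('bottle_axis','home','bracket','bar_hinge','knob'):
        for q in finder.place_of('wrist',n)[:1]:
            r=wray(f,q['pixel'],p,o); rays.setdefault(n,[]).append(r)
            print(i,n,np.round(q['pixel']),round(q['score'],2))
for c in('scene','top'):
    f=vision.grab_frame(c)
Z=dict(bottle_axis=.03,home=.03,bracket=0,bar_hinge=.107,knob=.107)
for n in rays:
    print(n,[(o+d*(Z[n]-o[2])/d[2]).round(4)[:2].tolist() for o,d in rays[n]], *[v for v in [tri(rays[n])] if len(rays[n])>1])
print(telemetry.current_time())
E
```

```text
1 50 [0.54, 0.06, 0.02] [ 43.  44. -32. 100. -30.  60.  36.]
1 50 [0.549, 0.36, 0.02] [ 19.  45. -40. 104. -40.  36.  22.]
1 55 [0.54, 0.0, 0.1] [ 52.  42. -36.  94. -29.  73.  34.]
1 0 [0.567, 0.339, 0.066] [ -2.  42. -49.  82.  33.  70. -55.]
1 0 [0.477, 0.267, 0.066] [ 19.  41. -70. 101.  41.  69. -63.]
1 40 [0.58, 0.32, 0.066] [ 20.  39. -42.  98. -20.  43.   1.]
1 40 [0.45, 0.21, 0.066] [ 36.  24. -43. 118. -34.  46.  21.]
-1 50 [0.54, 0.06, 0.02] [  25.   39.   -8.  101.  -46.   68. -133.]
-1 50 [0.549, 0.36, 0.02] [   9.   40.  -26.  105.  -54.   42. -148.]
-1 55 [0.54, 0.0, 0.1] [  27.   37.   -1.   95.  -47.   82. -133.]
-1 0 [0.567, 0.339, 0.066] [  8.  57. -74.  82.  54.  82. 114.]
-1 0 [0.477, 0.267, 0.066] [ 20.  43. -74. 101.  44.  71. 114.]
-1 40 [0.58, 0.32, 0.066] [   6.   33.  -23.   99.  -37.   47. -168.]
-1 40 [0.45, 0.21, 0.066] [  18.   20.  -22.  119.  -45.   50. -151.]
0 bottle_axis [166. 287.] 0.62
0 home [ 11. 290.] 0.58
0 bracket [ 13. 289.] 0.7
0 bar_hinge [ 17. 255.] 0.65
0 knob [ 50. 337.] 0.9
1 bottle_axis [218. 241.] 0.97
1 home [ 62. 246.] 0.72
1 brac
[... 277 characters left out ...]
704592488758, 0.0042206919915186505, 0.002899411069414049])
home [[0.5446, 0.3775], [0.5474, 0.3842], [0.5456, 0.3804]] (array([0.54655212, 0.38265731, 0.02013977]), [0.0015464556689533417, 0.0034395560436415763, 0.0020460406832554013])
bracket [[0.5472, 0.3854], [0.5464, 0.3858]] (array([0.54673736, 0.38535031, 0.00080193]), [0.0004454230377218678, 0.00044542303772193275])
bar_hinge [[0.4837, 0.3371], [0.4871, 0.3369], [0.4862, 0.3373]] (array([0.48543869, 0.33744373, 0.103967  ]), [0.0018513338423049397, 0.0011253824952483105, 0.0007606514594903665])
knob [[0.6052, 0.2907], [0.6034, 0.2902]] (array([0.60336273, 0.28982599, 0.11198384]), [0.0005513520894692319, 0.0005513520894693648])
7.125
```

```bash
cat >> h.py <<'E'
HG=np.array([.4865,.338]); HOME=np.array([.547,.383])
def arc(th,r,d,z):
    u=np.array([np.cos(th),-np.sin(th)]);n=np.array([-np.sin(th),-np.cos(th)]); return [*(HG+r*u-d*n),z]
def barangle():
    out=[]
    for c in('scene','top'):
        f=vision.grab_frame(c)
        for q in finder.place_of(c,'knob')[:1]:
            k=onz(f,q['pixel'],.107)[:2]-HG; out.append((c,round(q['score'],2),np.round(k+HG,3).tolist(),round(float(np.arctan2(-k[1],k[0])),3),round(float(np.hypot(*k)),3)))
    return out
E
python3 - <<'E'
from h import *
jaws.grip(0.0)
o=ori(0,90,1)
bot.goto(arc(.39,.065,.032,.2),o)
print('hit',bot.move_straight(arc(.39,.065,.032,.068),v=.1,until_force=8), telemetry.current_tcp_pos())
for th in np.arange(.4,2.06,.15):
    hit=bot.move_straight(arc(th,.068,.015,.068),v=.08,until_force=20)
    if hit: print('force',th,telemetry.current_wrist_force()); break
print(telemetry.current_wrist_force(),telemetry.current_time())
print(barangle())
cv2.imwrite('pics/b.png',vision.grab_frame('top')['frame'][120:320,60:327,::-1].repeat(2,0).repeat(2,1))
E
```

```text
hit False [0.55912056 0.34325698 0.06884284]
[-0.25743035 -0.0513501  -0.41806016] 13.7083
[('scene', 0.69, [0.487, 0.339], -0.892, 0.001)]
```

View pics/b.png

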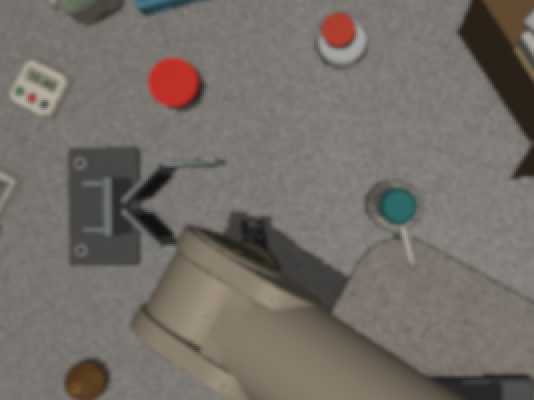

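Run:
```python
from h import *
p=telemetry.current_tcp_pos()
bot.move_straight([p[0]+.01,p[1],.36],v=.25)
bot.goto([.53,-.03,.36],ori(50,88,-1))
print(barangle(),telemetry.current_time(),telemetry.current_qpos())
jaws.grip(.036)
for c in('scene','top'):
    f=vision.grab_frame(c)
    for n,z in(('bottle_axis',.03),):
        for q in finder.place_of(c,n)[:1]: print(c,n,q['score'],onz(f,q['pixel'],z))
bot.move_straight([.538,.01,.12],v=.2)
bot.move_straight([.538,.035,.023],v=.1,until_force=8)
print(telemetry.current_tcp_pos(),telemetry.current_time())
f=vision.grab_frame('wrist')['frame'];g=vision.grab_frame('scene')['frame'][120:312,150:406]
cv2.imwrite('pics/c.png',np.hstack([cv2.resize(f,(400,300)),cv2.resize(g,(400,300))])[:,:,::-1])
```

```text
[('scene', 0.97, [0.419, 0.231], 2.136, 0.126), ('top', 0.62, [0.412, 0.225], 2.155, 0.135)] 17.0417 [   7.70482543   20.27150814   26.06368005   83.08539886  -51.30283033
  105.9814168  -149.60181538]
scene bottle_axis 0.74 [0.5458657  0.10933847 0.03      ]
[0.53845578 0.0345822  0.0235396 ] 20.1917
```

View pics/c.png

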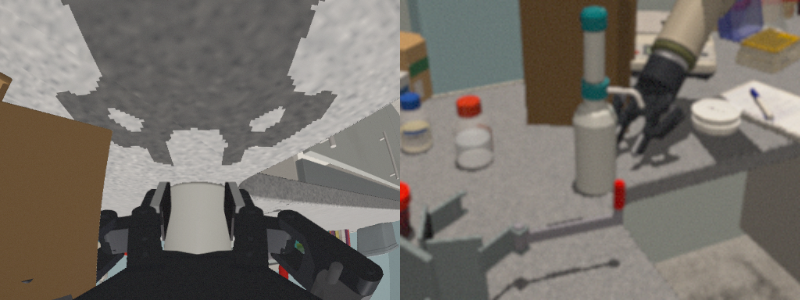

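Run:
```python
from h import *
bot.move_straight([.538,.035,.014],v=.05,until_force=8)
d=(HOME-np.array([.540,.104])); d/=np.linalg.norm(d)
s=np.array([.540,.104])
def at(y): return [*(s+d*(y-s[1])),.014]
bot.move_straight(at(.05),v=.08)
for y in (.10,.20,.29):
    h=bot.move_straight(at(y),v=.06,until_force=15); print(y,h,np.round(telemetry.current_wrist_force(),2))
    f=vision.grab_frame('scene')
    for c in('scene','top'):
        f=vision.grab_frame(c)
        for q in finder.place_of(c,'bottle_axis')[:1]: print(c,round(q['score'],2),onz(f,q['pixel'],.03).round(4))
    if h: break
print(telemetry.current_tcp_pos(),telemetry.current_time())
f=vision.grab_frame('wrist')['frame'];g=vision.grab_frame('scene')['frame'][150:342,100:356]
cv2.imwrite('pics/d.png',np.hstack([cv2.resize(f,(400,300)),cv2.resize(g,(400,300))])[:,:,::-1])
```

```text
0.1 False [0.37 0.3  0.62]
scene 0.71 [0.491  0.1687 0.03  ]
top 0.35 [0.4032 0.2364 0.03  ]
0.2 False [ 0.48 -1.53  0.51]
scene 0.72 [0.552  0.2225 0.03  ]
top 0.93 [0.5431 0.2195 0.03  ]
0.29 False [-1.19  0.29  0.36]
scene 0.67 [0.5467 0.322  0.03  ]
top 0.92 [0.5473 0.3158 0.03  ]
[0.54465993 0.28987711 0.01400184] 26.1667
```

View pics/d.png

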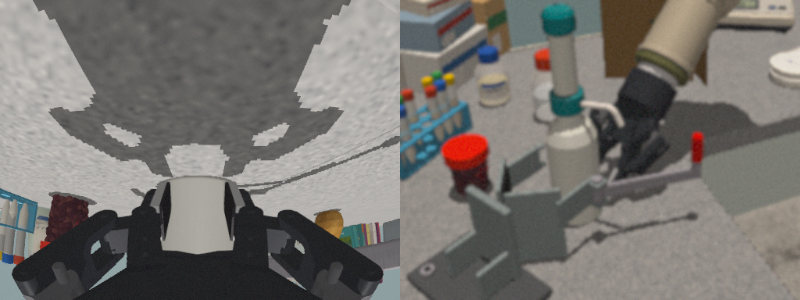

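Run:
```python
from h import *
h=bot.move_straight([.5465,.335,.014],v=.05,until_force=12);print(h,telemetry.current_tcp_pos())
if not h:
    h=bot.move_straight([.547,.372,.014],v=.025,until_force=9)
print(h,telemetry.current_tcp_pos(),np.round(telemetry.current_wrist_force(),2))
bot.pause(.3)
for c in('scene','top'):
    f=vision.grab_frame(c)
    for q in finder.place_of(c,'bottle_axis')[:1]: print(c,round(q['score'],2),onz(f,q['pixel'],.03).round(4))
print(telemetry.current_time())
f=vision.grab_frame('top')['frame'][150:294,80:272];g=vision.grab_frame('scene')['frame'][150:342,100:356]
cv2.imwrite('pics/e.png',np.hstack([cv2.resize(f,(400,300)),cv2.resize(g,(400,300))])[:,:,::-1])
```

```text
False [0.54637202 0.33512945 0.01405629]
True [0.54719316 0.35217809 0.01332785] [-0.12 -2.61  2.49]
top 0.63 [0.548  0.3721 0.03  ]
28.65
```

View pics/e.png

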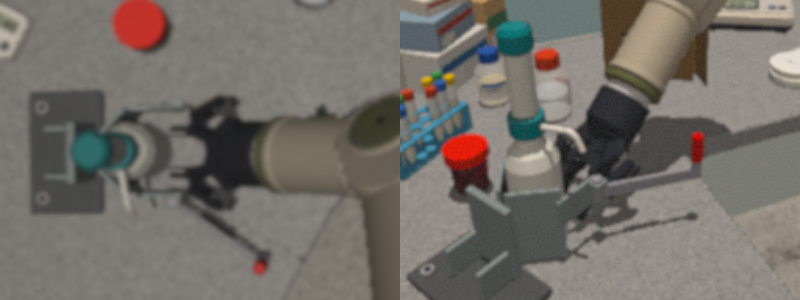

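The bottle is against or very near the V (hand at y=0.352, contact force felt). The bar is still wide open, with its knob at about (260,267) in the left crop. I'll give it a firmer short push to confirm.

Run:
```python
from h import *
h=bot.move_straight([.547,.366,.014],v=.02,until_force=18)
print(h,telemetry.current_tcp_pos(),np.round(telemetry.current_wrist_force(),2))
bot.pause(.4); print(telemetry.current_tcp_pos(),np.round(telemetry.current_wrist_force(),2))
p=telemetry.current_tcp_pos()
bot.move_straight([p[0],.25,.03],v=.12)
bot.move_straight([p[0],.12,.20],v=.2)
for c in('scene','top'):
    f=vision.grab_frame(c)
    for n,z in(('bottle_axis',.03),('home',.03),('bracket',0)):
        for q in finder.place_of(c,n)[:1]: print(c,n,round(q['score'],2),onz(f,q['pixel'],z).round(4))
print(barangle(),telemetry.current_time())
f=vision.grab_frame('top')['frame'][150:294,80:272];g=vision.grab_frame('scene')['frame'][150:342,100:356]
cv2.imwrite('pics/f.png',np.hstack([cv2.resize(f,(400,300)),cv2.resize(g,(400,300))])[:,:,::-1])
```

```text
True [0.54730794 0.35218652 0.01180018] [-1.12 -3.21  1.21]
[0.54728343 0.35229229 0.01149834] [-1.05 -4.8   3.6 ]
scene bracket 0.69 [0.5535 0.3795 0.    ]
top bottle_axis 0.67 [0.5444 0.3811 0.03  ]
top home 0.81 [0.5477 0.3711 0.03  ]
top bracket 0.45 [0.5309 0.3794 0.    ]
[('scene', 0.91, [0.423, 0.232], 2.111, 0.123), ('top', 0.58, [0.413, 0.234], 2.183, 0.127)] 32.3583
```

View pics/f.png

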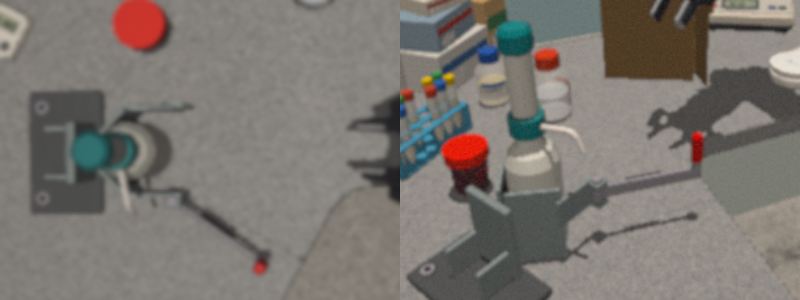

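Run:
```python
from h import *
rays={}
Z=dict(bottle_axis=.03,dispenser_bottle=0,home=.03,bracket=0,bar_hinge=.107)
for i,(pos,o) in enumerate((([.5473,.20,.2],ori(50,88,-1)),([.53,.15,.30],ori(30,88,-1)),([.56,.22,.36],ori(10,88,-1)))):
    try: bot.move_straight(pos,o,v=.25)
    except bot.MotionError as e: print(i,e);continue
    f,p,oo=look(); cv2.imwrite(f'pics/g{i}.png',cv2.resize(f['frame'][:,:,::-1],(768,576)))
    for n in Z:
        for q in finder.place_of('wrist',n)[:1]:
            r=wray(f,q['pixel'],p,oo); rays.setdefault(n,[]).append(r)
            print(i,n,np.round(q['pixel']),round(q['score'],2))
for n in rays:
    print(n,[(o+d*(Z[n]-o[2])/d[2]).round(4)[:2].tolist() for o,d in rays[n]], *[v for v in [tri(rays[n])] if len(rays[n])>1])
print(telemetry.current_time())
a=[cv2.imread(f'pics/g{i}.png') for i in range(3)]
cv2.imwrite('pics/g.png',np.vstack([np.hstack([cv2.resize(x,(400,300)) for x in a[:2]]),np.hstack([cv2.resize(a[2],(400,300)),cv2.resize(a[0][100:400,200:600],(400,300))])]))
```

```text
0 bottle_axis [158. 256.] 0.97
0 dispenser_bottle [135. 270.] 0.92
0 bar_hinge [194. 307.] 0.76
1 the arm cannot follow that straight line within its joint ranges
2 the arm cannot follow that straight line within its joint ranges
bottle_axis [[0.547, 0.3815]]
dispenser_bottle [[0.5276, 0.3718]]
bar_hinge [[0.4925, 0.3328]]
33.225[ WARN:0@3.974] global loadsave.cpp:275 findDecoder imread_('pics/g1.png'): can't open/read file: check file path/integrity
[ WARN:0@3.974] global loadsave.cpp:275 findDecoder imread_('pics/g2.png'): can't open/read file: check file path/integrity
Traceback (most recent call last):
cv2.error: OpenCV(4.12.0) /io/opencv/modules/imgproc/src/resize.cpp:4208: error: (-215:Assertion failed) !ssize.empty() in function 'resize'
```

Run:
```python
from h import *
def P(th,r,d,z): return arc(th,r,-d,z)
best=None
for hd in (90,60,120,30,0):
  for s in(1,-1):
    o=ori(0,hd,s); q=[kinematics.solve_ik(P(*a),o) for a in((2.15,.08,.04,.2),(2.15,.08,.04,.068),(1.5,.08,.015,.068),(.8,.08,.015,.068))]
    ok=[x is not None for x in q]; print(hd,s,ok, np.round(q[1]) if ok[1] else '')
    if all(ok) and best is None: best=o
if best is None: raise SystemExit
jaws.grip(0.0)
bot.move_straight([.52,.10,.25],v=.25)
bot.goto(P(2.15,.08,.045,.25),best)
print('hit',bot.move_straight(P(2.15,.08,.045,.068),v=.12,until_force=8),telemetry.current_tcp_pos())
for th in np.r_[2.1,np.arange(1.95,.74,-.15)]:
    if bot.move_straight(P(th,.08,.015,.068),v=.08,until_force=20): print('force',th,telemetry.current_wrist_force()); break
print(telemetry.current_time())
bot.move_straight(P(th-.0,.08,.06,.068),v=.15)
p=telemetry.current_tcp_pos(); bot.move_straight([p[0],p[1],.2],v=.2)
try: bot.goto([p[0],p[1]-.08,.2],ori(40,90,-1))
except bot.MotionError as e: print(e)
print(barangle(),telemetry.current_time(),telemetry.current_tcp_pos())
f=vision.grab_frame('top')['frame'][150:294,80:272];g=vision.grab_frame('scene')['frame'][150:342,100:356]
cv2.imwrite('pics/k.png',np.hstack([cv2.resize(f,(400,300)),cv2.resize(g,(400,300))])[:,:,::-1])
```

```text
90 1 [True, True, True, True] [ 10.  28. -61. 107.  28.  62. -62.]
90 -1 [True, True, True, True] [ 17.  37. -73. 107.  38.  67. 110.]
60 1 [True, True, True, True] [-37.  16.  -2. 109.   1.  55. -70.]
60 -1 [True, True, True, True] [ 17.  37. -73. 107.  38.  67.  80.]
120 1 [True, True, True, True] [ 17.  37. -73. 107.  38.  67. -40.]
120 -1 [True, True, True, True] [ -82.   22.   52.  111.  -21.   57. -171.]
30 1 [True, True, True, True] [-41.  16.   2. 109.  -1.  55. -99.]
30 -1 [True, True, True, True] [ 17.  37. -73. 107.  38.  67.  50.]
0 1 [True, True, True, True] [ -44.   16.    5.  109.   -2.   55. -128.]
0 -1 [True, True, True, True] [ 17.  37. -73. 107.  38.  67.  20.]
hit False [0.40543138 0.29599437 0.06862086]
40.725
[('scene', 0.78, [0.594, 0.246], 0.707, 0.142), ('top', 0.51, [0.582, 0.243], 0.784, 0.134)] 43.8417 [0.50418291 0.15946471 0.19965933]
```

View pics/k.png

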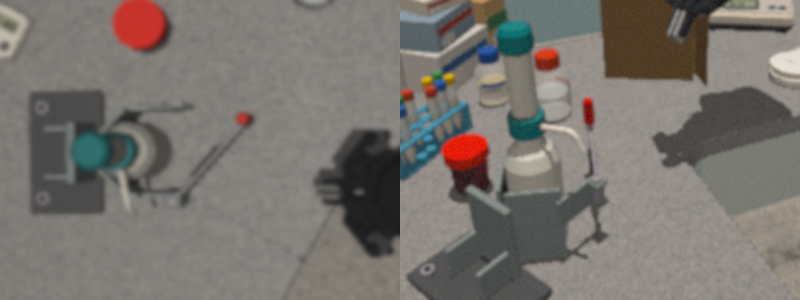

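The bar is now at about 0.75 rad (knob at crop (243,118)) and the bottle hasn't moved. I'll push the bar shut with the tool tilted.

Run:
```python
from h import *
def P(th,r,d,z): return arc(th,r,-d,z)
bot.move_straight(P(.75,.085,.06,.12),v=.15)
bot.move_straight(P(.75,.085,.045,.063),v=.12,until_force=8)
h=False
for th in (.6,.45,.3,.2):
    h=bot.move_straight(P(th,.085,.0115,.063),v=.06,until_force=15)
    if h: print('force',th); break
if not h: h=bot.move_straight(P(-.06,.085,.0115,.063),v=.03,until_force=10)
print(h,telemetry.current_tcp_pos(),np.round(telemetry.current_wrist_force(),1))
bot.pause(.3)
p=telemetry.current_tcp_pos()
bot.move_straight([p[0],p[1]-.06,p[2]],v=.12)
bot.move_straight([p[0]-.04,p[1]-.18,.15],v=.2)
print(barangle(),telemetry.current_time())
for c in('scene','top'):
    f=vision.grab_frame(c)
    for q in finder.place_of(c,'bottle_axis')[:1]: print(c,round(q['score'],2),onz(f,q['pixel'],.03).round(4))
f,pp,oo=look()
for n,z in(('bottle_axis',.03),('knob',.107),('bar_hinge',.107)):
    for q in finder.place_of('wrist',n)[:1]:
        o,d=wray(f,q['pixel'],pp,oo); print(n,round(q['score'],2),(o+d*(z-o[2])/d[2]).round(4))
f=vision.grab_frame('top')['frame'][150:294,80:272];g=vision.grab_frame('scene')['frame'][150:342,100:356]
cv2.imwrite('pics/l.png',np.hstack([cv2.resize(f,(400,300)),cv2.resize(g,(400,300))])[:,:,::-1])
```

```text
True [0.57097725 0.32729343 0.06218026] [ 0.7  0.1 -0.7]
[('scene', 0.19, [0.492, 0.335], 0.525, 0.007), ('top', 0.5, [0.617, 0.331], 0.05, 0.131)] 50.1083
top 0.86 [0.545  0.3736 0.03  ]
bottle_axis 0.86 [0.549  0.3904 0.03  ]
knob 0.89 [0.6149 0.3279 0.107 ]
bar_hinge 0.25 [0.6155 0.3316 0.107 ]
```

View pics/l.png

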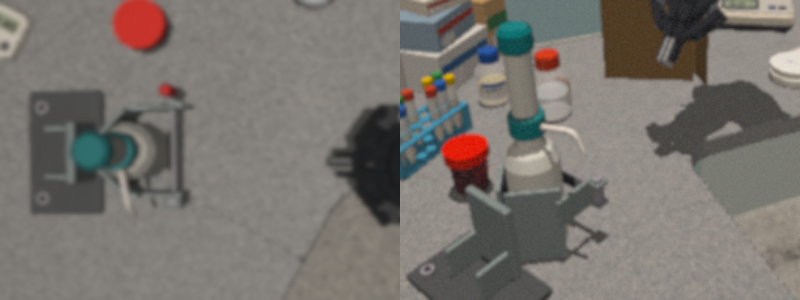

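The bar looks shut, lying straight across the mouth with the knob at crop (167,90). I'll confirm with one firmer nudge near its free end.

Run:
```python
from h import *
x=HG[0]+.098
bot.move_straight([x,.27,.063],v=.2)
bot.move_straight([x,.312,.063],v=.12,until_force=12)
h=bot.move_straight([x,.342,.063],v=.03,until_force=15)
p=telemetry.current_tcp_pos(); print(h,p)
bot.pause(.2)
bot.move_straight([x,.25,.063],v=.15)
f,pp,oo=look()
for n,z in(('bottle_axis',.03),('knob',.107),('bar_hinge',.107)):
    for q in finder.place_of('wrist',n)[:1]:
        o,d=wray(f,q['pixel'],pp,oo); print(n,round(q['score'],2),(o+d*(z-o[2])/d[2]).round(4))
bot.move_straight([.54,.15,.15],v=.2)
print(barangle(),telemetry.current_time())
```

```text
True [0.58474888 0.32735944 0.06221333]
bottle_axis 0.66 [0.5493 0.3806 0.03  ]
[('top', 0.52, [0.617, 0.335], 0.023, 0.131)] 54.8083
```

Run:
```python
from h import *
print(bot.job_done(),telemetry.current_time())
```

```text
the job is handed in; nothing more can be done
the job is handed in; nothing more can be done
```

I handed the job in at about 55 s of the 72 s allowed: by camera and contact checks the bottle stands home in the V and the bar is shut across it, but the judge's verdict was not reported back.

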